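Seat the sample cell in the reader's corner and hold it there

TASK

The white reference puck with the red stem was left in the corner of the measuring platform: lift it out and stand it in the green tray. Then set the steel sample cell flat on the platform, square to the two orange spring-loaded stop plates, and press it into the corner without forcing it until both plates are pushed in as far as they go; finish while still holding it pressed against both, because the springs push it back out if you let go. Leave the spare blue cell, the beaker, the jar and the bottle where they are.

Things in the scene. Friction and masses are not known exactly. Their poses are not given: they have to be found in the camera images.
- reader: Measuring platform, fixed: 220 x 220 x 40 mm box, blue sides, white top. Origin: centre of its underside; z up; the top face is 40 mm above. Two orange stop plates stand on it in an L, facing its -x and its -y; behind them grey housings, 22 mm tall, start 80 mm from the centre along +x and +y. A glass window lies flush in the corner. Yaw within 0.45 rad of the world axes.
- corner (a point): Point on the platform's top face where the front faces of the two stop plates at rest (out) would meet: 60 mm along +x and 60 mm along +y of the platform from its centre. Axes as reader. The free space of the corner lies on the -x, -y side. The plates end 10 mm short of this point.
- stop_x (a joint): How far the stop plate that faces the platform's -x has been pushed in (along the platform's +x), m: 0 = out, at rest; 0.006 = as far as it goes. Spring: about 2 N to start it moving, 6.3 N fully in; it returns when released.
- stop_y (a joint): The same for the stop plate that faces the platform's -y, pushed in along the platform's +y.
- plate_x (a point): Centre of the front face of the plate facing the platform's -x; it moves with the plate. The plate is 62 mm wide (along the platform's y), 8 mm thick, and its top edge is 21.5 mm above the platform's top face. Axes as reader.
- plate_y (a point): Centre of the front face of the plate facing the platform's -y; the same size, wide along the platform's x.
- cell_center (a point): Steel sample cell, loose, about 0.4 kg, upright on the bench left or right of the platform: 64 x 64 x 26 mm steel block with a black grip rib centred on top, 44 mm long (cell's x), 14 mm thick (cell's y), 26 to 60 mm above the underside. This point: on its axis, 30 mm above the underside; z up. Square block: any side may meet either plate.
- cell: The same steel sample cell; origin at the centre of its underside.
- puck_center (a point): The reference puck, loose, about 0.15 kg, at the start standing in the platform's corner: a white disc 50 mm in diameter and 16 mm thick with an upright red stem 18 mm in diameter centred on it, from 16 to 60 mm above the underside. This point is on its axis 30 mm above its underside; z up.
- puck: The same puck; origin at the centre of its underside.
- tray_in (a point): Centre of the inner floor (5 mm above the bench) of the green open tray, fixed, on the other side of the platform from the steel cell: 110 x 110 mm outside, 18 mm tall, walls 5 mm.
- spare: Spare sample cell like the steel one but blue, loose, behind the platform; origin at the centre of its underside. Bystander.
- beaker: Clear plastic beaker, 80 mm across, 100 mm tall, loose; origin at the centre of its underside. Bystander.
- jar: Amber glass jar with white lid, 60 mm across, 85 mm tall, loose; origin at the centre of its underside. Bystander.
- flask: White plastic bottle with blue cap, 56 mm across, 150 mm tall, loose, behind the platform; origin at the centre of its underside. Bystander.
There are look-alikes about, which are no part of the job. What is shaped like the cell but yellow is not meant.

How it is judged (in metres and radians):
On the way:
1. the puck stands in the green tray, let go (horizontal distance between puck_center and tray_in below 0.035 m and z of puck_center in the frame of tray_in below 0.036 m and angle between puck_center's own z axis and vertical below 0.12 rad and contact force between puck and the fingers below 0.1 N), for 0.2 s.
At the end, for the whole second after the job is handed in: The puck stands upright (7 deg) in the green tray, let go. The steel cell, in the fingers, still, flat on the platform (3.5 mm, 4 deg), square to the plates (4.5 deg), itself presses both plates in by over 4 of their 6 mm with over 2 N each, through the last second (all of step 1 and value of joint each of stop_x, stop_y above 0.004 m and contact force between cell and stop_x above 2 N and contact force between cell and stop_y above 2 N and contact force between cell and the fingers above 1 N and z of cell_center in the frame of reader below 0.0735 m and angle between cell_center's own z axis and vertical below 0.07 rad and (angle between the x axis of cell_center and the x axis of reader, either way round below 0.08 rad or angle between the x axis of cell_center and the y axis of reader, either way round below 0.08 rad) and linear speed of each of cell, puck below 0.01 m/s); the arm keeps its last pose, push and grip.
It fails at once if a stop plate is forced (more than 40 N from the cell) (contact force between cell and stop_x above 40 N or contact force between cell and stop_y above 40 N).
It fails at once if the spare cell, beaker, jar or bottle is moved by more than 25 mm (distance of any of spare, beaker, jar, flask from where it was at the start of the episode above 0.025 m).
It also fails if it takes over 61 s, if anything falls off the work surface, if the arm or the gripper's body presses on something with over 40 N, if the wrist force passes 120 N, or if a joint passes its speed limit or range.

ROBOT

A 6-joint arm with a two-finger parallel gripper is mounted at the origin on the work surface. World frame = base frame: x ahead of the robot, y to its left, z up, the work surface at z = 0. Lengths are in mm, angles in rad, forces in N, time in s.
With the tool pointing down it reaches from about 300 to 775 mm from the base axis. Payload 14.6 kg.
Tool frame: the origin (TCP) lies on the centre line of the jaws, within the pads' length; the fingertips stand 11 mm ahead of it and the grasp point (between the pads) lies 8 mm behind it (bot.finger_overhang is the z of the fingertips in the tool frame, in mm); z points along the fingers, y is the line along which they close (so a half turn about z gives the same grasp; the last joint's range is limited). The gripper opens to 94 mm and grips with 3 to 60 N. Pads are 16 mm wide; open, the fingers measure 119 mm over their backs; the gripper's body (75 mm by 177 mm) begins 78 mm behind the grasp point.
Start: joints at [1.241, 0.3, 1.521, -0, 1.321, -0.067], TCP at [142.88, 531.107, 216.446] pointing down, gripper open.
Joint ranges: [-3.03, 3.03], [-0.79, 2.21], [0.23, 2.52], [-1.04, 4.18], [0, 3.07], [-2.55, 2.55]. Speed limits (rad/s): [2.22, 2.22, 2.57, 3.14, 3.14, 3.14].

INTERFACE

Orientations are given as a unit quaternion [x, y, z, w].
In Python, from workcell import readout, snapshot, ticket, bot gives the robot as it stands.
- The arm moves only by the shell command python3 -m inch 'ROWS' [OPENING]. ROWS is JSON, one flat list of numbers, 6 for each row, row after row: the shift along the world's x, y, z in units of 0.08 m (1.0 is 0.08 m), then the turn, a rotation vector about the world's x, y, z in units of 60 degrees (1.0 is 60 degrees). In form: [tx, ty, tz, wx, wy, wz, tx, ty, tz, wx, wy, wz, ...]. A call has 1 to 8 rows; each row shifts and turns the commanded pose from where the row before left it; what a row does not reach is not made up. A row lasts 1/8 s, in which the tool goes at most 62.5 mm and 10.7 degrees, less where a joint would pass 70% of its speed; a pose out of reach is approached as far as the arm can. A call with a number of a shift or a turn outside -1 to 1 is refused whole. A call with a gripper value outside its range is refused whole. OPENING is the finger opening in mm, from 0 to 94, set as the call begins (- or left out, the last holds). The fingers move at their own pace and stop on an object; the grip force is fixed at half the most. Time passes only in rows, so rows that do not move let the fingers close. It gives the time, the measured TCP pose, the force, the opening and the grip force at its end, in the units of the state.
- readout.state(): the state, without advancing time (a new reading comes with each control period).
- snapshot(name): name is "scene" or "side" or "wrist"; returns a dict with "color" (400x640x3 uint8, red, green, blue), "intrinsics" (3x3 intrinsics, pixels), "extrinsics" (4x4, takes a point from camera to world coordinates). Camera axes: x right, y up, looking along -z (the intrinsics and any distortion apply to the point x, -y, -z); pixel columns grow to the right and rows downward; lengths in mm; the calibration is good to about 2 mm. The wrist camera is an equidistant fisheye: a pixel r from the principal point sees the ray r / f radians off the axis. A picture is of the moment at which its call begins. There is no depth.
- ticket.finish_job(): hands the job in; it is judged then, once.
The state is a dict: "time": time; "qpos": joint angles; "dq": joint speeds; "joint_torque": joint torques, N m; "ee_pos": TCP position; "tool_rot": TCP orientation; "force": force on the tool from outside, world axes, zero at the start; "torque": the same for the moment, N m; "finger_gap": opening from 0.0 (shut) to 1.0 (fully open); "grip_force": force on a finger pad.
Only numpy, scipy, OpenCV 4.12 (cv2) and the standard library are available. Lean on these libraries where they do the work, as an engineer would, in place of code of your own. Each camera call takes 0.05 s, during which the arm holds its last target. There are 200 camera calls.

## Working session

There is one attempt and no reset: what is moved stays moved. The work goes in short steps, Python scripts to look and compute and a shell command to move; the robot and the scene stay as the last step left them, time stands still between calls to the robot, and variables do not carry over. Pictures are saved under pics/ and viewed, at most 10 in all, crops included, and the job is handed in when it is done.

```bash
mkdir -p pics; ls
cat > h.py <<'E'
import numpy as np, cv2
from workcell import readout, snapshot, ticket, bot
def ray(s,uv,fish=False):
    K=np.array(s["intrinsics"]);T=np.array(s["extrinsics"])
    a=(uv[0]-K[0,2])/K[0,0]; b=(uv[1]-K[1,2])/K[1,1]
    if fish:
        r=np.hypot(a,b); k=np.sin(r)/r if r>1e-9 else 1
        d=np.array([a*k,-b*k,-np.cos(r)])
    else: d=np.array([a,-b,-1.])
    d=T[:3,:3]@d
    return T[:3,3],d/np.linalg.norm(d)
def plane(s,uv,z,fish=False):
    o,d=ray(s,uv,fish); return o+d*(z-o[2])/d[2]
def tri(rays):
    A=np.zeros((3,3));b=np.zeros(3)
    for o,d in rays:
        P=np.eye(3)-np.outer(d,d);A+=P;b+=P@o
    p=np.linalg.solve(A,b)
    return p,[np.linalg.norm(np.cross(p-o,d)) for o,d in rays]
def save(s,n): cv2.imwrite(f"pics/{n}.png",cv2.cvtColor(s["color"],cv2.COLOR_RGB2BGR))
E
python3 - <<'E'
from h import *
import pickle
np.set_printoptions(precision=2,suppress=True)
S={}
for n in("scene","side","wrist"):
    S[n]=snapshot(n);print(n,S[n]["intrinsics"],S[n]["extrinsics"])
    print([k for k in S[n]])
    save(S[n],n)
pickle.dump(S,open("s0.pkl","wb"))
im=np.vstack([S["scene"]["color"],])
print(readout.state())
E
```

```text
pics
scene [[412.5    0.   313.54]
 [  0.   412.5  204.04]
 [  0.     0.     1.  ]] [[  -0.85   -0.38    0.35 1014.79]
 [   0.52   -0.61    0.6   745.68]
 [  -0.02    0.69    0.72  966.28]
 [   0.      0.      0.      1.  ]]
['color', 'intrinsics', 'extrinsics']
side [[451.64   0.   316.08]
 [  0.   451.64 202.24]
 [  0.     0.     1.  ]] [[ -0.8    0.45  -0.39 178.01]
 [ -0.6   -0.61   0.52 529.25]
 [ -0.     0.65   0.76 812.76]
 [  0.     0.     0.     1.  ]]
['color', 'intrinsics', 'extrinsics']
wrist [[309.71   0.   320.84]
 [  0.   309.71 202.27]
 [  0.     0.     1.  ]] [[  0.26  -0.93  -0.26  64.36]
 [  0.97   0.25   0.07 551.44]
 [ -0.    -0.27   0.96 384.4 ]
 [  0.     0.     0.     1.  ]]
['color', 'intrinsics', 'extrinsics']
{'time': 0.15, 'qpos': array([ 1.24,  0.3 ,  1.52,  0.  ,  1.32, -0.07]), 'dq': array([ 0., -0., -0.,  0., -0.,  0.]), 'joint_torque': array([  0.  , -53.2 , -35.28,   0.07,   0.02,  -0.  ]), 'ee_pos': array([142.84, 530.95, 216.04]), 'tool_rot': array([ 0.13,  0.99, -0.  , -0.  ]), 'force': array([-0.31, -0.27, -0.51]), 'torque': array([-0.03,  0.02, -0.04]), 'grip_force': 0.0, 'finger_gap': 0.9966664604580268}
```

View pics/scene.png

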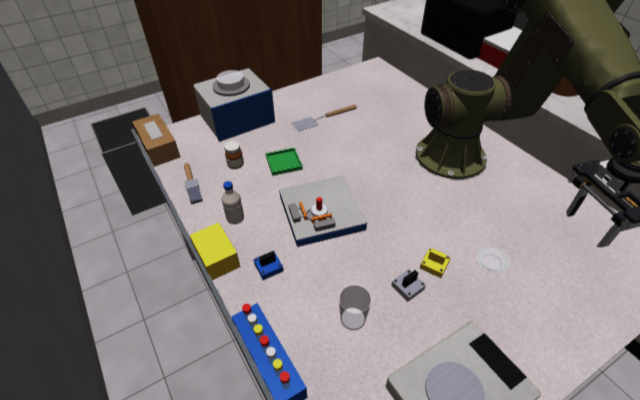

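View pics/side.png

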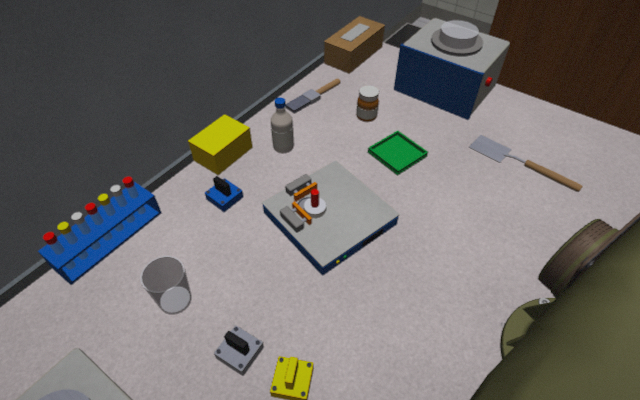

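View pics/wrist.png

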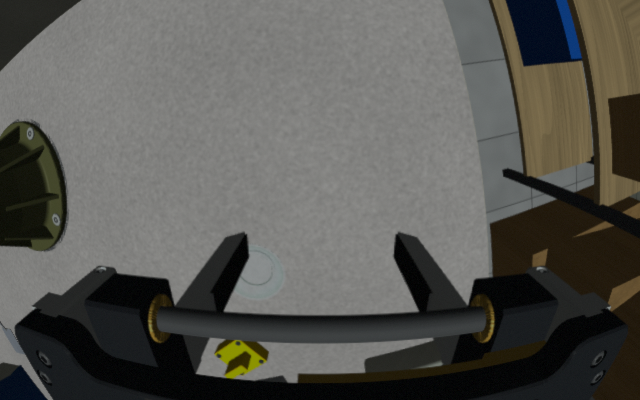

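The scene camera shows the puck's red stem at (319,203), the green tray at (284,161), the steel cell at (408,284), and the blue spare at (267,263). Things that could be confused with the steel cell: the yellow look-alike at (435,262) and the blue spare. I choose the grey one at (408,284), seen at (239,347) in the side view. A close crop will confirm it.

Run:
```python
from h import *
import pickle
S=pickle.load(open("s0.pkl","rb"))
def crop(n,u,v,w,h,k): 
    c=cv2.cvtColor(S[n]["color"],cv2.COLOR_RGB2BGR)[v:v+h,u:u+w]; return cv2.resize(c,None,fx=k,fy=k,interpolation=cv2.INTER_CUBIC)
a=np.hstack([crop("scene",270,170,100,80,4),crop("side",255,155,150,120,4)[:, :600][80:400,:400]])
a=np.hstack([crop("scene",272,172,100,75,4),crop("side",258,160,100,75,4)])
b=np.hstack([crop("scene",370,240,100,70,4),crop("side",200,320,100,70,4)])
cv2.imwrite("pics/c1.png",np.vstack([a,b]))
def cen(n,f,box=None):
    c=S[n]["color"].astype(int);m=f(c[...,0],c[...,1],c[...,2]).astype(np.uint8)
    if box: 
        k=np.zeros_like(m);k[box[1]:box[3],box[0]:box[2]]=1;m&=k
    v,u=np.nonzero(m);return m,u,v
red=lambda r,g,b:(r>120)&(g<50)&(b<50)
grn=lambda r,g,b:(g>70)&(r<60)&(b<80)
for n,bx in(("scene",(300,190,340,220)),("side",(300,180,335,215))):
    m,u,v=cen(n,red,bx);print(n,"red",len(u),u.mean(),v.mean(),u.min(),u.max(),v.min(),v.max())
    m,u,v=cen(n,grn);print("green",len(u),u.mean(),v.mean(),cv2.boxPoints(cv2.minAreaRect(np.c_[u,v].astype(np.float32))).tolist())
    h=cv2.convexHull(np.c_[u,v].astype(np.int32)); print(cv2.approxPolyDP(h,4,True)[:,0].tolist())
```

```text
scene red 13 319.0 199.15384615384616 317 321 198 200
green 542 283.27121771217713 160.80073800738006 [[265.69232177734375, 153.46156311035156], [297.423095703125, 147.1154022216797], [301.73077392578125, 168.6538543701172], [270.0, 175.00001525878906]]
[[301, 168], [272, 172], [266, 154], [293, 148]]
side red 37 313.9189189189189 191.54054054054055 311 317 189 194
green 1128 397.0576241134752 152.07890070921985 [[306.0150146484375, 226.53683471679688], [389.8468017578125, 122.00586700439453], [427.9522705078125, 152.56570434570312], [344.1204833984375, 257.0966796875]]
[[398, 131], [426, 155], [344, 257], [369, 148]]
```

View pics/c1.png

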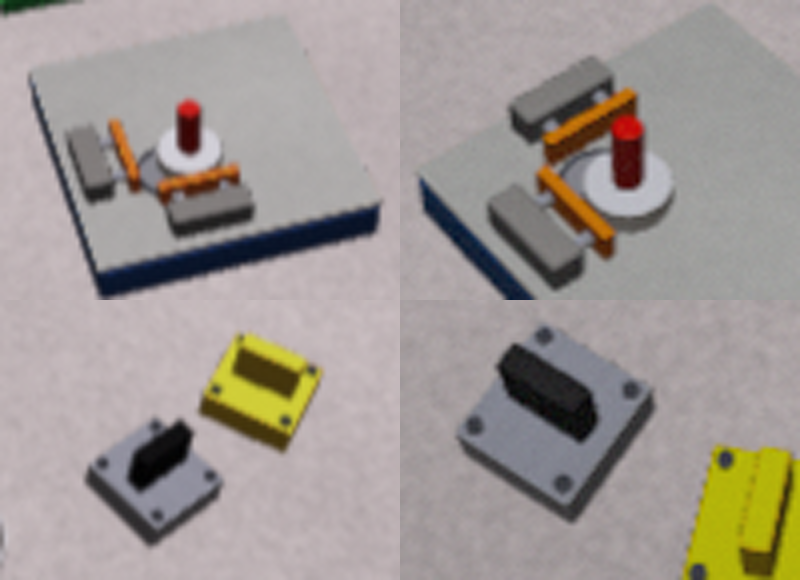

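The crop confirms the choice. The steel cell is grey with a black rib and the yellow one is separate. The puck stem tops are at (189,107) and (628,127) in the crop, and the platform and cell corners can be read directly.

```bash
cat > m1.py <<'E'
from h import *
import pickle
np.set_printoptions(precision=1,suppress=True)
S=pickle.load(open("s0.pkl","rb"))
def two(name,a,b):
    p,e=tri([ray(S["scene"],a),ray(S["side"],b)]);print(name,p,np.array(e));return p
sc=lambda x,y:(272+x/4-.4,172+y/4-.4); sd=lambda x,y:(258+(x-400)/4-.4,160+y/4-.4)
cc=lambda x,y:(370+x/4-.4,240+(y-300)/4-.4); cd=lambda x,y:(200+(x-400)/4-.4,320+(y-300)/4-.4)
two("stemtop",sc(189,107),sd(628,127))
two("stem1",(319,199.2),(314,191.2))
for nm,a in(("A",sc(30,73)),("B",sc(285,15)),("C",sc(380,205)),("D",sc(100,270))): print(nm,plane(S["scene"],a,40))
for nm,a in(("l",sd(420,175)),("t",sd(712,5)),("r",(397,214)),("b",(322,261))): print("side",nm,plane(S["side"],a,40))
two("corn l D",sc(100,270),sd(420,175)); two("t A",sc(30,73),sd(712,5))
a=[cc(88,468),cc(155,420),cc(222,485),cc(153,530)]; b=[cd(458,433),cd(540,325),cd(655,400),cd(572,508)]
for q in a: print("cell sc",plane(S["scene"],q,26))
for q in b: print("cell sd",plane(S["side"],q,26))
# tray rim corners z=18
for q in [[301,168],[272,172],[266,154],[293,148]]: print("tray",plane(S["scene"],q,18))
for q in [(398,132),(427,152),(400,172),(369,150)]: print("tray sd",plane(S["side"],q,18))
E
python3 m1.py
```

```text
stemtop [569.   15.1  99.1] [0.5 0.5]
stem1 [570.   16.6  98.7] [1.6 1.6]
A [ 627.  -134.9   40. ]
B [414.4 -82.9  40. ]
C [472.4 128.5  40. ]
D [679.8  72.   40. ]
side l [674.2  70.7  40. ]
side t [ 620.6 -139.6   40. ]
side r [414.8 -82.2  40. ]
side b [475.2 115.8  40. ]
corn l D [677.7  67.6  34.4] [0.2 0.2]
t A [ 623.8 -143.5   33.2] [1.5 1.5]
cell sc [531.4 322.6  26. ]
cell sc [468.5 316.4  26. ]
cell sc [464.8 379.5  26. ]
cell sc [525.5 381.7  26. ]
cell sd [520.6 380.5  26. ]
cell sd [526.8 320.9  26. ]
cell sd [459.9 316.5  26. ]
cell sd [456.8 374.9  26. ]
tray [ 501.9 -211.7   18. ]
tray [ 597.1 -247.1   18. ]
tray [ 570.6 -345.7   18. ]
tray [ 471.1 -323.5   18. ]
tray sd [ 562.2 -348.8   18. ]
tray sd [ 463.1 -324.5   18. ]
tray sd [ 482.8 -220.5   18. ]
tray sd [ 586.9 -242.7   18. ]
```

Platform: centre about (547,-7), yaw about -0.25, stop corner about (620,36). Puck at about (569,15.5) with its top at 99. Tray at about (530,-283). Cell at about (494.5,349), yaw about 0.08, rib along x. Moving above the puck.

```bash
python3 -m inch '[0.4,-0.48,0,0,0,0, 0.4,-0.48,0,0,0,0, 0.4,-0.48,0,0,0,0, 0.4,-0.48,0,0,0,0, 0.4,-0.48,0,0,0,0, 0.4,-0.48,0,0,0,0, 0.4,-0.48,0,0,0,0, 0.4,-0.48,0,0,0,0]' 60
python3 -m inch '[0.4,-0.48,0,0,0,0, 0.4,-0.48,0,0,0,0, 0.4,-0.48,0,0,0,0, 0.4,-0.48,0,0,0,0, 0.4,-0.48,0,0,0,0, 0.13,-0.2,0,0,0,0, 0,0,0,0,0,0]'
python3 - <<'E'
from h import *
import pickle
s=snapshot("wrist");save(s,"w1");pickle.dump(s,open("w1.pkl","wb"))
E
```

```text
time: 1.15
ee_pos: [399.7, 222.5, 216.4]
tool_rot: [0.131, 0.991, 0.0, -0.0]
force: [0.9, 1.4, 0.1]
finger_gap: 0.639
grip_force: 0.0
time: 2.02
ee_pos: [569.2, 15.5, 216.0]
tool_rot: [0.132, 0.991, -0.0, -0.0]
force: [-0.7, -0.1, 0.2]
finger_gap: 0.64
grip_force: 0.0
```

View pics/w1.png

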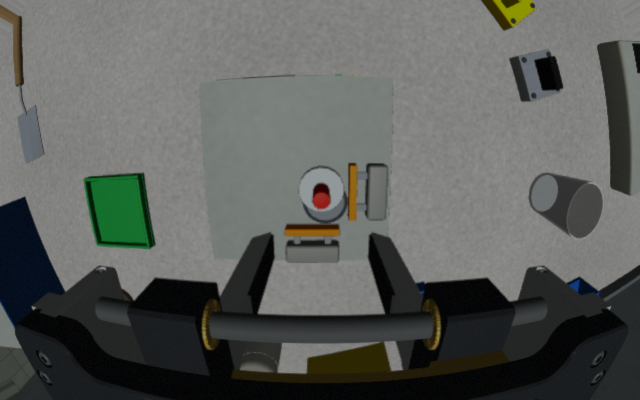

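The wrist view shows the stem top at (321,200), the tray at (118,211), the stop_x plate at y≈228 (285–340), and the stop_y plate at x≈350 (163–220). Measuring these.

Run:
```python
from h import *
import pickle
np.set_printoptions(precision=1,suppress=True)
s=pickle.load(open("w1.pkl","rb"));S=pickle.load(open("s0.pkl","rb"))
c=s["color"].astype(int);r,g,b=c[...,0],c[...,1],c[...,2]
def st(m,x0,y0,x1,y1):
    k=np.zeros(m.shape,bool);k[y0:y1,x0:x1]=m[y0:y1,x0:x1];v,u=np.nonzero(k);return np.c_[u,v].astype(np.float32)
p=st((r>170)&(g<60),290,180,350,220);top=p.mean(0);print("stem",top,len(p))
for z in(99,100):print(plane(s,top,z,True))
print("tri",tri([ray(s,top,True),ray(S["scene"],(319,199)),ray(S["side"],(314.6,191.2))]))
o=(r>150)&(g>60)&(g<150)&(b<60)
for n,bx in(("X",(275,220,345,242)),("Y",(344,155,362,228))):
    p=st(o,*bx);q=cv2.boxPoints(cv2.minAreaRect(p));print(n,q.tolist());print(np.array([plane(s,t,61.5,True) for t in q]))
p=st((g>70)&(r<60)&(b<80),70,160,170,260);q=cv2.approxPolyDP(cv2.convexHull(p.astype(np.int32)),6,True)[:,0];print(q.tolist())
P=np.array([plane(s,t,18,True) for t in q]);print(P,P.mean(0))
for t in[(202,79),(391,78),(391,260),(213,258)]:print("plat",plane(s,t,40,True))
for t in[(511,60),(550,50),(563,92),(526,101)]:print("cell",plane(s,t,26,True))
```

```text
stem [nan nan] 0
[nan nan nan]
[nan nan nan]
tri (array([nan, nan, nan]), [np.float64(nan), np.float64(nan), np.float64(nan)])
X [[0.0, 0.0], [0.0, 0.0], [0.0, 0.0], [0.0, 0.0]]
[[  81.8 -429.7   61.5]
 [  81.8 -429.7   61.5]
 [  81.8 -429.7   61.5]
 [  81.8 -429.7   61.5]]
Y [[0.0, 0.0], [0.0, 0.0], [0.0, 0.0], [0.0, 0.0]]
[[  81.8 -429.7   61.5]
 [  81.8 -429.7   61.5]
 [  81.8 -429.7   61.5]
 [  81.8 -429.7   61.5]]
[[149, 248], [97, 244], [85, 178], [141, 173]]
[[ 592.1 -250.8   18. ]
 [ 564.3 -352.6   18. ]
 [ 461.4 -323.8   18. ]
 [ 487.3 -215.8   18. ]] [ 526.3 -285.7   18. ]
plat [407.3 -82.9  40. ]
plat [466.7 122.8  40. ]
plat [680.6  75.7  40. ]
plat [ 620.4 -143.4   40. ]
cell [467.7 297.7  26. ]
cell [458.9 375.7  26. ]
cell [520.9 385.7  26. ]
cell [524.7 309.2  26. ]<stdin>:8: RuntimeWarning: Mean of empty slice.
  ret = um.true_divide(
```

Run:
```python
from h import *
import pickle
np.set_printoptions(precision=1,suppress=True)
s=pickle.load(open("w1.pkl","rb"));S=pickle.load(open("s0.pkl","rb"))
c=s["color"];print(c[200,321],c[190,321],c[230,310],c[190,352])
h=cv2.cvtColor(c,cv2.COLOR_RGB2HSV).astype(int);H,s_,V=h[...,0],h[...,1],h[...,2]
def st(m,x0,y0,x1,y1):
    k=np.zeros(m.shape,bool);k[y0:y1,x0:x1]=m[y0:y1,x0:x1];v,u=np.nonzero(k);return np.c_[u,v].astype(np.float32)
p=st(((H<6)|(H>174))&(s_>150),290,170,350,222);top=cv2.boundingRect(p.astype(np.int32));print("stem",top)
T=np.array((p[:,0].mean(),200.));vv=int(top[1]+top[3]-1);T[1]=vv-7.5
for z in(99,100):print(plane(s,T,z,True))
print(T,"tri",tri([ray(s,T,True),ray(S["scene"],(319,199)),ray(S["side"],(314.6,191.2))]))
o=(H>7)&(H<22)&(s_>150)&(V>90)
for n,bx in(("X",(275,215,345,245)),("Y",(344,155,362,228))):
    p=st(o,*bx);q=cv2.boxPoints(cv2.minAreaRect(p));print(n,q.tolist());print(np.array([plane(s,t,61.5,True) for t in q]))
```

```text
[145  39  33] [43  2  1] [142  85  11] [146 103  18]
stem (313, 184, 17, 24)
[565.9  15.4  99. ]
[565.7  15.4 100. ]
[320.9 199.5] tri (array([568.3,  15. ,  97.4]), [np.float64(1.8522663302955842), np.float64(1.4700542378375872), np.float64(2.2784933761268795)])
X [[285.0, 229.0], [338.0, 229.0], [338.0, 235.0], [285.0, 235.0]]
[[598.3 -35.   61.5]
 [613.7  22.2  61.5]
 [620.7  20.4  61.5]
 [605.2 -37.2  61.5]]
Y [[349.0, 165.0], [356.0, 165.0], [356.0, 219.0], [349.0, 219.0]]
[[547.1  51.2  61.5]
 [549.   58.4  61.5]
 [607.5  44.3  61.5]
 [605.5  36.8  61.5]]
```

```bash
python3 -m inch '[-0.02,0,-0.6,0,0,0, 0,0,-0.6,0,0,0, 0,0,-0.35,0,0,0, 0,0,-0.15,0,0,0, 0,0,0,0,0,0]' 45
python3 -m inch '[0,0,0,0,0,0, 0,0,0,0,0,0, 0,0,0,0,0,0, 0,0,0,0,0,0]' 0
```

```text
time: 2.7
ee_pos: [567.5, 16.7, 80.8]
tool_rot: [0.131, 0.991, 0.0, -0.0]
force: [-0.3, -0.3, 0.7]
finger_gap: 0.482
grip_force: 0.0
time: 3.2
ee_pos: [567.9, 15.9, 81.0]
tool_rot: [0.131, 0.991, 0.0, 0.0]
force: [-0.5, 0.9, 5.4]
finger_gap: 0.186
grip_force: 30.0
```

```bash
python3 -m inch '[0,0,0.25,0,0,0, 0,0,0.5,0,0,0, -0.085,-0.626,0,0,0,0, -0.085,-0.626,0,0,0,0, -0.085,-0.626,0,0,0,0, -0.085,-0.626,0,0,0,0, -0.085,-0.626,0,0,0,0, -0.085,-0.626,0,0,0,0]'
python3 -m inch '[0,0,0,0,0,0, 0,0,-0.4,0,0,0, 0,0,-0.4,0,0,0, 0,0,-0.2,0,0,0, 0,0,-0.08,0,0,0, 0,0,-0.04,0,0,0, 0,0,0,0,0,0]'
```

```text
time: 4.2
ee_pos: [526.3, -286.2, 140.3]
tool_rot: [0.131, 0.991, 0.0, -0.0]
force: [0.1, -0.6, -1.8]
finger_gap: 0.186
grip_force: 30.0
time: 5.08
ee_pos: [527.2, -284.7, 51.5]
tool_rot: [0.131, 0.991, -0.0, 0.0]
force: [0.3, 0.1, -1.4]
finger_gap: 0.187
grip_force: 30.0
```

Run:
```python
from h import *
import pickle
s=snapshot("wrist");a=s["color"][150:350,170:490]
b=snapshot("side")["color"][100:200,340:500]
cv2.imwrite("pics/t1.png",cv2.cvtColor(np.hstack([cv2.resize(a,(480,300)),cv2.resize(b,(320,200))[[*range(200)]+[0]*100]]),cv2.COLOR_RGB2BGR))
```

```text
(no output)
```

View pics/t1.png

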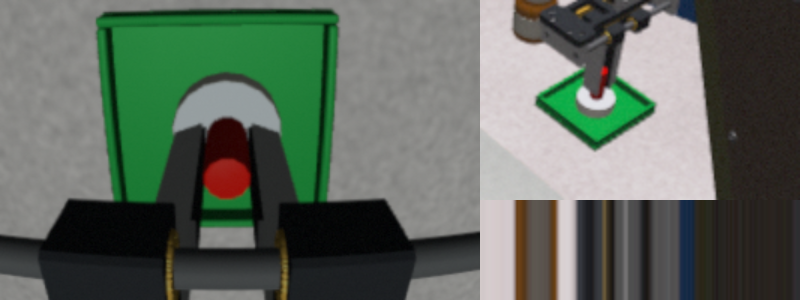

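The puck is held over the tray floor, near the centre. Lowering the last few millimetres.

```bash
python3 -m inch '[0,0,-0.03,0,0,0, 0,0,-0.03,0,0,0, 0,0,0,0,0,0]'
```

```text
time: 5.55
ee_pos: [526.9, -284.6, 46.0]
tool_rot: [0.131, 0.991, -0.0, 0.0]
force: [0.1, -1.1, -1.1]
finger_gap: 0.184
grip_force: 30.0
```

```bash
python3 -m inch '[0,0,-0.015,0,0,0, 0,0,0,0,0,0]'; python3 -m inch '[0,0,0,0,0,0, 0,0,0,0,0,0, 0,0,0,0,0,0]' 45;  python3 -m inch '[0,0,0.3,0,0,0, 0,0,0.6,0,0,0, 0,0,0.75,0,0,0, 0,0,0.3,0,0,0]'
python3 -m inch '[0,0.75,0,0,0,0, 0,0.75,0,0,0,0, 0,0.75,0,0,0,0, 0,0.75,0,0,0,0, 0,0.75,0,0,0,0, 0,0.75,0,0,0,0, 0,0.75,0,0,0,0, 0,0.75,0,0,0,0]'
```

```text
time: 5.8
ee_pos: [527.0, -284.7, 46.0]
tool_rot: [0.131, 0.991, -0.0, 0.0]
force: [-4.7, 2.9, 11.5]
finger_gap: 0.185
grip_force: 30.0
time: 6.18
ee_pos: [526.9, -284.5, 44.7]
tool_rot: [0.131, 0.991, 0.0, -0.0]
force: [-0.5, 0.1, 0.1]
finger_gap: 0.457
grip_force: 0.0
time: 6.68
ee_pos: [527.6, -285.0, 204.6]
tool_rot: [0.131, 0.991, -0.001, 0.002]
force: [0.3, -0.6, -1.2]
finger_gap: 0.477
grip_force: 0.0
time: 7.68
ee_pos: [526.6, 197.4, 200.9]
tool_rot: [0.131, 0.991, 0.0, 0.0]
force: [-0.3, 0.7, 0.0]
finger_gap: 0.479
grip_force: 0.0
```

```bash
python3 -m inch '[-0.1,0.48,0,0,0,0.08, -0.1,0.48,0,0,0,0.08, -0.1,0.48,0,0,0,0.08, -0.1,0.47,0,0,0,0.08, 0,0,0,0,0,0]'
python3 - <<'E'
from h import *
import pickle
s=snapshot("wrist");pickle.dump(s,open("w2.pkl","wb"))
b=snapshot("side");pickle.dump(b,open("d2.pkl","wb"));b=b["color"][100:200,340:460]
a=cv2.resize(s["color"][130:300,200:440],(720,510),interpolation=cv2.INTER_CUBIC)
b=cv2.resize(b,(120,100));a[:100,:120]=b
cv2.imwrite("pics/w2.png",cv2.cvtColor(a,cv2.COLOR_RGB2BGR))
E
```

```text
time: 8.3
ee_pos: [494.0, 350.1, 200.4]
tool_rot: [-0.038, 0.999, -0.0, -0.0]
force: [0.7, -0.3, 0.2]
finger_gap: 0.474
grip_force: 0.0
```

View pics/w2.png

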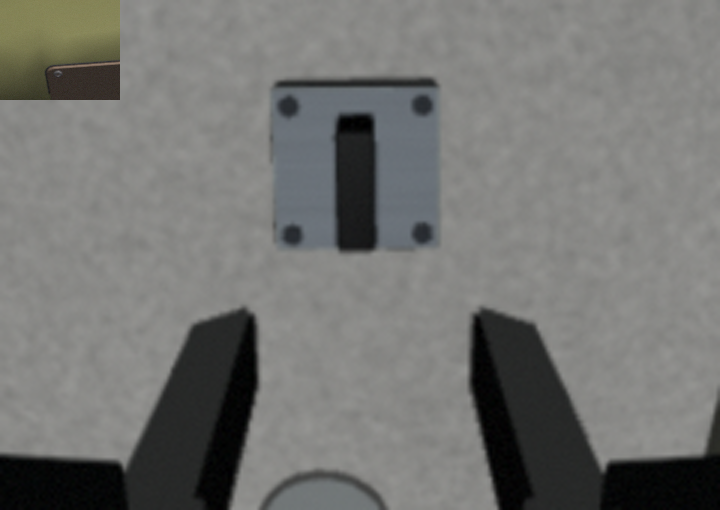

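The cell lies nearly square to the tool. Its block runs over crop x 275–440 and y 86–247, the rib over x 337–376, and the beaker rim is ahead at (323,470).

Run:
```python
from h import *
import pickle
np.set_printoptions(precision=1,suppress=True)
s=pickle.load(open("w2.pkl","rb"))
P=lambda L,z:np.array([plane(s,(200+x/3-.3,130+y/3-.3),z,True) for x,y in L])
for L,z in(([(275,86),(438,86),(440,247),(275,247)],26),([(337,132),(375,132),(376,249),(338,249)],60)):
    p=P(L,z);print(p,p.mean(0)); d=p[3]-p[0]+p[2]-p[1];print("yaw",np.arctan2(d[1],d[0]))
print(P([(323,470)],100),P([(356,345)],0)); S=s["extrinsics"];print(np.array(S)[:3,3])
S0=pickle.load(open("s0.pkl","rb"));c=P([(275,86),(438,86),(440,247),(275,247)],26).mean(0)
# height: triangulate two block corners wrist vs scene
for w,q in(((275,86),(425.1,285.9)),((438,86),(425.1,285.9)),((440,247),(407.9,297.1)),((438,86),(408.4,269.6))):
    print(tri([ray(s,(200+w[0]/3-.3,130+w[1]/3-.3),True),ray(S0["scene"],q)]))
```

```text
[[461.5 314.1  26. ]
 [456.9 374.6  26. ]
 [519.3 381.3  26. ]
 [524.2 317.4  26. ]] [490.5 346.9  26. ]
yaw 0.07953593037013021
[[470.9 338.9  60. ]
 [469.9 351.7  60. ]
 [511.2 355.3  60. ]
 [512.2 342.1  60. ]] [491. 347.  60.]
yaw 0.08151388913617294
[[577.5 342.3 100. ]] [[574.4 352.4   0. ]]
[413.1 343.6 368.9]
(array([454.4, 338.4,  -7.2]), [np.float64(29.26065723777038), np.float64(29.26065723777014)])
(array([458.4, 375.5,  15.1]), [np.float64(0.17077889125616175), np.float64(0.1707788912563012)])
(array([521.8, 380.8,  20.4]), [np.float64(1.3624117254434924), np.float64(1.3624117254433246)])
(array([469.4, 351. ,  55.4]), [np.float64(26.51860949847835), np.float64(26.518609498478344)])
```

```bash
python3 -m inch '[-0.04,-0.03,-0.6,0,0,0, 0,0,-0.6,0,0,0, 0,0,-0.5,0,0,0, 0,0,-0.2,0,0,0, 0,0,-0.08,0,0,0, 0,0,0,0,0,0]' 45
python3 -m inch '[0,0,0,0,0,0, 0,0,0,0,0,0, 0,0,0,0,0,0, 0,0,0,0,0,0]' 0
```

```text
time: 9.15
ee_pos: [492.3, 345.9, 43.5]
tool_rot: [-0.036, 0.999, 0.0, 0.001]
force: [0.5, 0.3, 0.2]
finger_gap: 0.48
grip_force: 0.0
time: 9.65
ee_pos: [491.8, 346.0, 42.8]
tool_rot: [-0.036, 0.999, 0.0, 0.0]
force: [-1.8, 0.2, 1.9]
finger_gap: 0.148
grip_force: 30.0
```

```bash
python3 -m inch '[0,0,0.25,0,0,0, 0,0,0.6,0,0,0, 0,0,0.6,0,0,0, 0,-0.1,0,0,0,0]'
python3 -m inch '[0.11,-0.6,0,0,0,-0.045, 0.11,-0.6,0,0,0,-0.045, 0.11,-0.6,0,0,0,-0.045, 0.11,-0.6,0,0,0,-0.045, 0.11,-0.6,0,0,0,-0.045, 0.11,-0.6,0,0,0,-0.045, 0.11,-0.6,0,0,0,-0.045, 0,0,0,0,0,0]'
python3 - <<'E'
from h import *
import pickle
s=snapshot("wrist");pickle.dump(s,open("w3.pkl","wb"))
a=cv2.resize(s["color"][50:300,160:480],(768,600),interpolation=cv2.INTER_CUBIC)
cv2.imwrite("pics/w3.png",cv2.cvtColor(a,cv2.COLOR_RGB2BGR))
E
```

```text
time: 10.15
ee_pos: [492.8, 338.6, 163.1]
tool_rot: [-0.036, 0.999, 0.002, 0.003]
force: [0.5, 0.9, -5.6]
finger_gap: 0.15
grip_force: 30.0
time: 11.15
ee_pos: [552.7, -1.2, 157.3]
tool_rot: [0.131, 0.991, -0.0, -0.001]
force: [-0.6, 0.7, -5.2]
finger_gap: 0.148
grip_force: 30.0
```

View pics/w3.png

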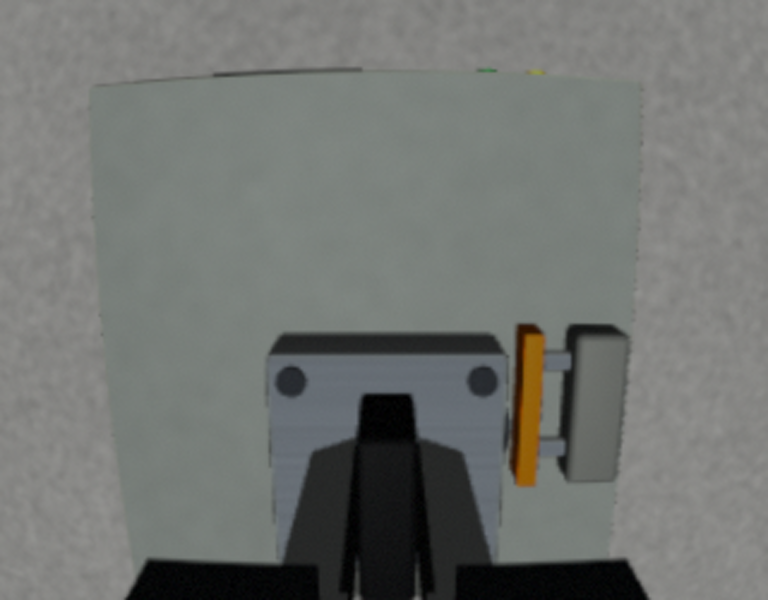

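The cell is held square at the approach spot. The stop_y plate front runs from (517,330) to (515,487), the block's near edge from (270,353) to (505,353), and the platform's far corners are at (91,86) and (640,84). Checking yaw and offset.

Run:
```python
from h import *
import pickle
np.set_printoptions(precision=1,suppress=True)
s=pickle.load(open("w3.pkl","rb"))
P=lambda L,z:np.array([plane(s,(160+x/2.4-.3,50+y/2.4-.3),z,True) for x,y in L])
def y(n,L,z,o=0):
    p=P(L,z);d=p[1]-p[0];print(n,p[0],p[1],"yaw",np.arctan2(d[1],d[0])-o)
h=np.pi/2
y("cell near",[(270,353),(505,353)],140.5,h)
y("plateY frontbase",[(517,325),(515,470)],40); y("plateY top",[(525,335),(519,487)],61.5);y("plateYback",[(543,335),(536,487)],61.5)
y("plat far",[(91,86),(640,84)],40,h);y("plat L",[(91,86),(132,560)],40);y("plat R",[(640,84),(610,560)],40)
```

```text
cell near [513.5 -23.1 140.5] [529.3  35.9 140.5] yaw -0.2620298075090619
plateY frontbase [549.1  52.3  40. ] [610.2  38.4  40. ] yaw -0.2234318781794315
plateY top [547.9  51.9  61.5] [607.7  37.   61.5] yaw -0.24349845212230586
plateYback [549.6  58.5  61.5] [609.6  43.6  61.5] yaw -0.24252592480896817
plat far [409.6 -85.9  40. ] [466.8 123.5  40. ] yaw -0.26665454582851766
plat L [409.6 -85.9  40. ] [ 611.5 -140.2   40. ] yaw -0.2628945867629527
plat R [466.8 123.5  40. ] [667.4  72.5  40. ] yaw -0.2490623394766257
```

```bash
python3 -m inch '[0,0,-0.4,0,0,0, 0,0,-0.3,0,0,0, 0,0,-0.15,0,0,0, 0,0,-0.04,0,0,0, 0,0,0,0,0,0]'; python3 -m inch '[0,0,-0.02,0,0,0, 0,0,0,0,0,0]'
```

```text
time: 11.82
ee_pos: [553.5, 2.1, 87.8]
tool_rot: [0.128, 0.992, 0.0, 0.0]
force: [0.2, -0.2, -4.8]
finger_gap: 0.147
grip_force: 30.0
time: 12.08
ee_pos: [553.4, 1.8, 86.0]
tool_rot: [0.128, 0.992, 0.0, 0.0]
force: [-0.1, 0.4, -3.8]
finger_gap: 0.149
grip_force: 30.0
```

```bash
python3 -m inch '[0,0,-0.02,0,0,0, 0,0,0,0,0,0]'; python3 -m inch '[0,0,-0.015,0,0,0, 0,0,0,0,0,0]'
```

```text
time: 12.32
ee_pos: [553.2, 1.8, 84.0]
tool_rot: [0.128, 0.992, -0.0, -0.0]
force: [-0.0, -0.1, -4.3]
finger_gap: 0.142
grip_force: 30.0
time: 12.58
ee_pos: [553.3, 1.8, 82.8]
tool_rot: [0.128, 0.992, -0.0, 0.0]
force: [-0.4, -0.3, -4.2]
finger_gap: 0.146
grip_force: 30.0
```

```bash
python3 -m inch '[0,0,-0.012,0,0,0, 0,0,0,0,0,0]'; python3 -m inch '[0,0,-0.01,0,0,0, 0,0,0,0,0,0]'
```

```text
time: 12.82
ee_pos: [553.4, 1.8, 82.8]
tool_rot: [0.128, 0.992, -0.0, 0.0]
force: [-5.6, -0.7, 6.8]
finger_gap: 0.143
grip_force: 30.0
time: 13.08
ee_pos: [553.4, 1.8, 82.7]
tool_rot: [0.128, 0.992, -0.0, 0.0]
force: [-10.5, 0.6, 15.6]
finger_gap: 0.147
grip_force: 30.0
```

```bash
python3 -m inch '[0,0,0.018,0,0,0, 0.08,0.028,0,0,0,0, 0.08,0.028,0,0,0,0, 0.07,0.027,0,0,0,0, 0,0,0,0,0,0]'
```

```text
time: 13.7
ee_pos: [572.8, 8.8, 82.8]
tool_rot: [0.128, 0.992, 0.0, 0.001]
force: [3.5, 0.8, 2.0]
finger_gap: 0.146
grip_force: 30.0
```

```bash
python3 -m inch '[0.025,-0.006,0,0,0,0, 0.025,-0.006,0,0,0,0, 0,0,0,0,0,0]'; python3 -m inch '[0.025,-0.006,0,0,0,0, 0.012,-0.003,0,0,0,0, 0,0,0,0,0,0]'; python3 -m inch '[0.02,-0.006,0,0,0,0, 0,0,0,0,0,0]'
```

```text
time: 14.08
ee_pos: [575.8, 7.7, 82.7]
tool_rot: [0.128, 0.992, 0.0, 0.0]
force: [-2.6, 1.2, 5.3]
finger_gap: 0.147
grip_force: 30.0
time: 14.45
ee_pos: [578.1, 7.2, 82.8]
tool_rot: [0.128, 0.992, 0.0, -0.001]
force: [-8.8, 2.5, 9.7]
finger_gap: 0.151
grip_force: 30.0
time: 14.7
ee_pos: [579.5, 6.8, 82.8]
tool_rot: [0.128, 0.992, 0.0, -0.001]
force: [-9.3, 3.4, 10.9]
finger_gap: 0.146
grip_force: 30.0
```

```bash
python3 -m inch '[0,0,0.012,0,0,0, 0.006,0.025,0,0,0,0, 0.006,0.025,0,0,0,0, 0,0,0,0,0,0]'; python3 -m inch '[0.006,0.025,0,0,0,0, 0.006,0.025,0,0,0,0, 0,0,0,0,0,0]'; python3 -m inch '[0.003,0.012,0,0,0,0, 0.003,0.012,0,0,0,0, 0,0,0,0,0,0]'
```

```text
time: 15.2
ee_pos: [580.6, 10.2, 82.9]
tool_rot: [0.128, 0.992, -0.0, -0.001]
force: [-4.5, -1.3, -0.6]
finger_gap: 0.149
grip_force: 30.0
time: 15.58
ee_pos: [581.6, 13.7, 82.9]
tool_rot: [0.128, 0.992, -0.001, -0.001]
force: [-5.4, -4.6, -0.8]
finger_gap: 0.145
grip_force: 30.0
time: 15.95
ee_pos: [582.0, 15.3, 82.9]
tool_rot: [0.129, 0.992, -0.001, -0.001]
force: [-5.7, -7.1, 0.2]
finger_gap: 0.148
grip_force: 30.0
```

```bash
python3 -m inch '[0.018,-0.005,0,0,0,0, 0,0,0,0,0,0]'; python3 -m inch '[0.018,-0.005,0,0,0,0, 0,0,0,0,0,0]';python3 -m inch '[0.003,0.012,0,0,0,0, 0,0,0,0,0,0]'
```

```text
time: 16.2
ee_pos: [582.8, 15.1, 83.0]
tool_rot: [0.129, 0.992, -0.001, -0.002]
force: [-10.6, -4.8, 4.4]
finger_gap: 0.148
grip_force: 30.0
time: 16.45
ee_pos: [584.1, 14.8, 83.0]
tool_rot: [0.129, 0.992, -0.001, -0.002]
force: [-11.9, -4.3, 4.7]
finger_gap: 0.143
grip_force: 30.0
time: 16.7
ee_pos: [584.3, 15.3, 83.0]
tool_rot: [0.129, 0.992, -0.001, -0.002]
force: [-11.7, -8.7, 3.9]
finger_gap: 0.149
grip_force: 30.0
```

```bash
python3 -m inch '[0.018,-0.005,0.006,0,0,0, 0,0,0,0,0,0]'; python3 -m inch '[0.003,0.012,0,0,0,0, 0,0,0,0,0,0]'
python3 - <<'E'
from h import *
import pickle
S={n:snapshot(n) for n in("scene","side","wrist")};pickle.dump(S,open("s4.pkl","wb"))
a=cv2.resize(S["scene"]["color"][165:245,265:375],(440,320),interpolation=cv2.INTER_CUBIC)
b=cv2.resize(S["wrist"]["color"][120:280,260:440],(360,320),interpolation=cv2.INTER_CUBIC)
c=cv2.resize(S["side"]["color"][110:250,240:450],(420,280),interpolation=cv2.INTER_CUBIC)
im=np.zeros((600,800,3),np.uint8);im[:320,:440]=a;im[:320,440:]=b;im[320:,:420]=c
cv2.imwrite("pics/p4.png",cv2.cvtColor(im,cv2.COLOR_RGB2BGR))
E
```

```text
time: 16.95
ee_pos: [585.5, 15.1, 83.1]
tool_rot: [0.129, 0.992, -0.001, -0.003]
force: [-13.1, -5.6, 3.1]
finger_gap: 0.146
grip_force: 30.0
time: 17.2
ee_pos: [585.7, 15.8, 83.1]
tool_rot: [0.129, 0.992, -0.001, -0.002]
force: [-12.4, -8.5, 2.4]
finger_gap: 0.147
grip_force: 30.0
```

View pics/p4.png

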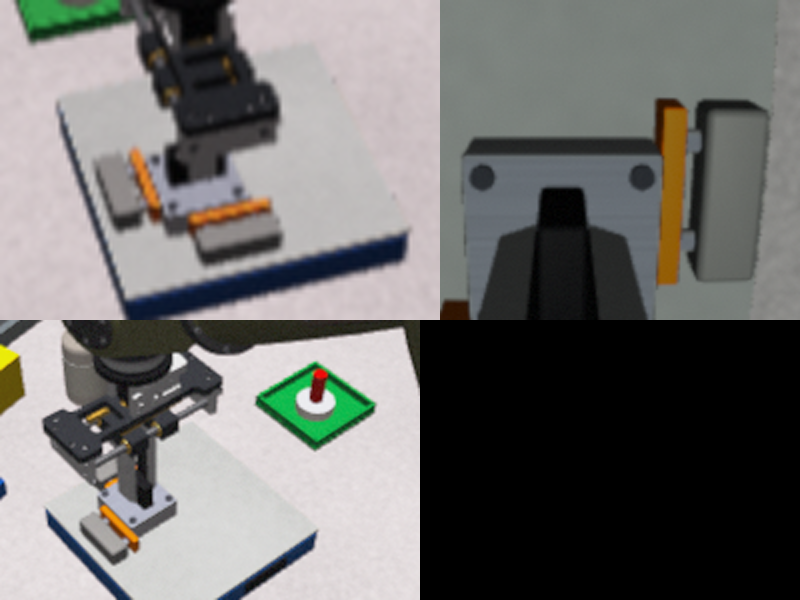

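The puck stands in the tray and the cell touches both plates. The stop_y plate-to-housing gap is already small. Pushing further on each axis to feel for the end stops.

```bash
python3 -m inch '[0.015,-0.004,0.003,0,0,0, 0,0,0,0,0,0]'; python3 -m inch '[0.015,-0.004,0,0,0,0, 0,0,0,0,0,0]'; python3 -m inch '[0.003,0.012,0,0,0,0, 0,0,0,0,0,0]'
python3 - <<'E'
from h import *
import pickle
np.set_printoptions(precision=1,suppress=True)
s=pickle.load(open("s4.pkl","rb"))["wrist"]
P=lambda x,y,z:plane(s,(260+(x-440)/2-.25,120+y/2-.25),z,True)
y=np.array([.252,.968,0])
for a in((687,110,61.5),(679,283,61.5),(698,110,62),(692,275,62),(663,155,66),(658,300,66)):print(a,P(*a),P(*a)@y)
E
```

```text
time: 17.6
ee_pos: [586.0, 15.8, 83.1]
tool_rot: [0.129, 0.992, -0.001, -0.004]
force: [-18.9, -5.9, 6.3]
finger_gap: 0.147
grip_force: 30.0
time: 17.85
ee_pos: [586.4, 15.7, 83.3]
tool_rot: [0.129, 0.992, -0.001, -0.005]
force: [-27.4, -4.5, 12.6]
finger_gap: 0.147
grip_force: 30.0
time: 18.1
ee_pos: [586.5, 15.8, 83.3]
tool_rot: [0.129, 0.992, -0.002, -0.005]
force: [-30.0, -11.9, 14.6]
finger_gap: 0.141
grip_force: 30.0
(687, 110, 61.5) [551.7  64.6  61.5] 201.523612459005
(679, 283, 61.5) [610.3  50.   61.5] 202.19918915458328
(698, 110, 62) [552.4  68.   62. ] 204.99491700983097
(692, 275, 62) [608.2  55.   62. ] 206.46785301905084
(663, 155, 66) [562.8  53.5  66. ] 193.55881375201758
(658, 300, 66) [612.2  41.5  66. ] 194.4321874486348
```

Both plates are at their end stops: force on x jumped to about 26 N, and plate y measures about 6 mm in. Easing off x a little.

```bash
python3 -m inch '[-0.012,0.003,0,0,0,0, 0,0,0,0,0,0, 0,0,0,0,0,0, 0,0,0,0,0,0]'
```

```text
time: 18.6
ee_pos: [586.3, 15.9, 83.3]
tool_rot: [0.129, 0.992, -0.002, -0.004]
force: [-21.6, -11.7, 8.9]
finger_gap: 0.146
grip_force: 30.0
```

```bash
python3 -c "
from workcell import ticket;print(ticket.finish_job())"
```

```text
the job is handed in; nothing more can be done
None
```

The puck stands in the green tray and the steel cell is held pressed against both stop plates at about 17–18 N each, under the 40 N limit. I handed the job in at about 18.6 s of the 61 s; the reply gave no verdict.

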